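# Feel out the weak spring clamp

## Robot

A 6-joint arm with a two-finger parallel gripper is mounted at the origin on the work surface. World frame = base frame: x ahead of the robot, y to its left, z up, the work surface at z = 0. Lengths are in m, angles in degrees, forces in N, time in s.
With the tool pointing down it reaches from about 0.4 to 0.825 m from the base axis. Payload 7 kg.
Tool frame: the origin (TCP) lies at the very end of the fingers, on their centre line; the grasp point (between the pads) lies 19 mm behind it; z points along the fingers, y is the line along which they close (so a half turn about z gives the same grasp; the last joint's range is limited). The gripper opens to 88 mm and grips with 3 to 60 N. Pads are 19 mm wide; open, the fingers measure 130 mm over their backs; the gripper's body (78 mm by 193 mm) begins 47 mm behind the grasp point.
Start: joints at [87.554, 20.546, 0.682, 0, -70.136, -16.507], TCP at [0.219, 0.638, 0.227] pointing down, gripper open.
Joint ranges: [-176.03, 176.03], [-82.01, 121.73], [-58.28, 71.71], [-173.87, 95.51], [-174.79, -0.11], [-173.66, 173.66]. Speed limits (degrees/s): [136.94, 136.94, 172.46, 180, 180, 180].

## Interface

Orientations are given as [roll, pitch, yaw] about the fixed x, y, z axes, in that order (R = Rz(yaw) Ry(pitch) Rx(roll)).
In Python, from plant import ctrl gives the robot as it stands.
- The arm moves only by the tool carry_out, never from a script. Its argument "deltas" is a list that holds one entry, the list of rows, each a list of 5 numbers: the shift along the tool's x, y, z scaled (see below), then the turn about the tool's z scaled (see below), then the opening, from -1 (shut) to 1 (fully open). A call has 1 to 5 rows; each row is the pose to reach, as a shift and turn from the pose commanded when the call began, along the tool's axes at that moment, turning the shorter way round; what a row does not reach only later rows make up. The controller multiplies each number of a shift by 20 cm and each number of a turn by 2 pi rad. A row lasts 1/10 s, in which the tool goes at most 50 mm and 8.59 degrees, less where a joint would pass 70% of its speed; a pose out of reach is approached as far as the arm can. A call with a number of a shift or a turn outside -1 to 1 is refused whole. A call with a gripper value outside its range is refused whole. The fingers move at their own pace and stop on an object; the grip force is fixed at half the most. Time passes only in rows, so rows that repeat a pose let the fingers close. It gives the time, the measured TCP pose, the force, the opening and the grip force at its end, in the units of the state.
- ctrl.get_obs(): the state, without advancing time (a new reading comes with each control period).
- ctrl.snapshot(name): name is "scene" or "top"; returns a dict with "color" (480x640x3 uint8, red, green, blue), "camera_matrix" (3x3 intrinsics, pixels), "R" (3x3) and "t" (3): a world point X has camera coordinates R X + t. Camera axes: x right, y down, z forward; pixel columns grow to the right and rows downward; lengths in m; the calibration is good to about 2 mm. A picture is of the moment at which its call begins. There is no depth.
- ctrl.close_job(): hands the job in; it is judged then, once.
Trained networks look in a picture, given as the dict that the camera call returned (one of the last four; its "shot" number tells which), for a name from the list of things; names that differ only in an ending like _2 or _b are one class to them, and where a whole thing is asked for, a point or a joint stands for the part that bears it (a point fixed in the world has none). Each returns a list of dicts, best first, with "p" (0 to 1); they miss things now and then, are a little off and sometimes report something else, mostly with a low value. They report only what shows in the picture. A call takes as long as a camera call. They do not tell look-alikes from the thing itself.
- ctrl.search_frame(picture, name): "centre" ([column, row] in pixels, amid what is visible of it).
- ctrl.silhouettes(picture, name): "mask" (480x640 bool, what is visible of it) and "centre" ([column, row] in pixels, amid what is visible of it).
- ctrl.spot_point(picture, name): "centre" ([column, row] in pixels: a listed point, or the origin of a listed thing).
The state is a dict: "clock": time; "joint_pos": joint angles; "qvel": joint speeds; "tau": joint torques, N m; "tool_pos": TCP position; "orientation": TCP orientation; "force": force on the tool from outside, world axes, zero at the start; "moment": the same for the moment, N m; "opening": finger opening in m; "gripper_force": force on a finger pad.
Only numpy, scipy, OpenCV 4.12 (cv2) and the standard library are available. Lean on these libraries where they do the work, as an engineer would, in place of code of your own. Each camera call takes 0.05 s, during which the arm holds its last target. There are 200 camera calls.

## Task

One of the three green spring clamps on the sloping rack has a worn-out spring. Going from the robot's left to its right, squeeze the handles of each clamp at least half way where it sits, to feel how stiff it is; then take the weak one off the rack and put it right inside the open top drawer. Leave the two sound clamps clipped on the rack, the drawer open, and everything else where it is.

Things in the scene. Friction and masses are not known exactly. Their poses are not given: they have to be found in the camera images.
- rack: fixed plywood clamp rack, 150 x 400 mm; origin on the table under its middle, x away from the robot, y along the row to the robot's left, z up. Its flat face (75 x 370 mm) lies 55 mm above the origin and slopes: its normal leans 35 deg towards the robot, (-sin35, 0, cos35). Three fins, 6 mm thick in y, 26 mm tall, stand on it along the normal at y = -115, 0, 115 mm, one clamp on each
- rack_lamp (a point): middle of the lower front edge of a strip lamp fixed over the rack: it runs 392 mm along the rack's y, 50 mm back in x, 24 mm up. It bars a gripper coming straight down on the clamp handles: come in along the lean of the clamps, from the robot's side. Its 12 mm posts stand 72 mm behind this edge, 190 mm either side
- clamp_a: one of three look-alike green plastic spring clamps (two sound, one weak, places mixed), 70 g, 20 mm thick, 102 mm long, jaws pinching a fin. Origin: midway between the jaw tips, on the rack face. Axes as the rack's (z up, handles close along y) while it is on the rack; its long axis, jaws to handles, is then (-sin35, 0, cos35), leaning 35 deg to the robot; pivot 40 mm along it
- clamp_a_grip (a point): where to squeeze: midway between that clamp's handles, 88 mm from the jaw tips along its long axis, 14 mm short of the handle ends. Handles form a V, 54 mm across the ends, 45 mm at 75 mm from the jaw tips; fully squeezed they are parallel, 30 mm across, on a hard stop, and the jaws 15 mm open, off the fin; let go, they snap shut on it
- clamp_a_half (a joint): squeeze of that clamp, rad: about 0 clipped on its fin, 0.2 half squeezed, 0.4 fully squeezed (hard stop). At the grip point a sound spring pushes on each handle with about 11 N when it starts to give and about 20 N fully squeezed, the weak one with about 4 N and 7 N
- clamp_b: one of three look-alike green plastic spring clamps (two sound, one weak, places mixed), 70 g, 20 mm thick, 102 mm long, jaws pinching a fin. Origin: midway between the jaw tips, on the rack face. Axes as the rack's (z up, handles close along y) while it is on the rack; its long axis, jaws to handles, is then (-sin35, 0, cos35), leaning 35 deg to the robot; pivot 40 mm along it
- clamp_b_grip (a point): where to squeeze: midway between that clamp's handles, 88 mm from the jaw tips along its long axis, 14 mm short of the handle ends. Handles form a V, 54 mm across the ends, 45 mm at 75 mm from the jaw tips; fully squeezed they are parallel, 30 mm across, on a hard stop, and the jaws 15 mm open, off the fin; let go, they snap shut on it
- clamp_b_half (a joint): squeeze of that clamp, rad: about 0 clipped on its fin, 0.2 half squeezed, 0.4 fully squeezed (hard stop). At the grip point a sound spring pushes on each handle with about 11 N when it starts to give and about 20 N fully squeezed, the weak one with about 4 N and 7 N
- clamp_c: one of three look-alike green plastic spring clamps (two sound, one weak, places mixed), 70 g, 20 mm thick, 102 mm long, jaws pinching a fin. Origin: midway between the jaw tips, on the rack face. Axes as the rack's (z up, handles close along y) while it is on the rack; its long axis, jaws to handles, is then (-sin35, 0, cos35), leaning 35 deg to the robot; pivot 40 mm along it
- clamp_c_grip (a point): where to squeeze: midway between that clamp's handles, 88 mm from the jaw tips along its long axis, 14 mm short of the handle ends. Handles form a V, 54 mm across the ends, 45 mm at 75 mm from the jaw tips; fully squeezed they are parallel, 30 mm across, on a hard stop, and the jaws 15 mm open, off the fin; let go, they snap shut on it
- clamp_c_half (a joint): squeeze of that clamp, rad: about 0 clipped on its fin, 0.2 half squeezed, 0.4 fully squeezed (hard stop). At the grip point a sound spring pushes on each handle with about 11 N when it starts to give and about 20 N fully squeezed, the weak one with about 4 N and 7 N
- drawer_floor (a point): centre of the inner floor of the open top drawer (charcoal plastic, inside 252 mm in x, 228 mm in y, walls 59 mm above this floor, 5 mm thick); x points into the unit, y left, z up. It is pulled out towards the robot; the back 60 mm or so is under the top of the two stacked units (260 mm wide, top 220 mm above the table, 73 mm above this floor)
- drawer_open (a point): point on the drawer's inner floor midway across, 80 mm behind the inside of its front wall: the middle of the open part; axes as drawer_floor
- drawer (a joint): how far the top drawer has been pushed in from 190 mm open, m (0 is 190 mm open, 0.19 shut); slides with about 2 N of friction
- hammer: bystander: steel tack hammer, 240 mm long, lying flat; origin under its middle, x axis along the handle towards the head
- socket: bystander: chrome socket, 25 mm diameter, 34 mm tall, upright; origin at the centre of its underside
- jar: bystander: small glass jar with brass screw lid, 58 mm diameter, 71 mm tall, upright; origin at the centre of its underside
- level: bystander: black plastic spirit level, 24 x 230 x 40 mm tall, standing on top of the drawer units, near the front; origin at the centre of its underside
- wrench: bystander: open-ended wrench 170 mm long lying flat; x axis along it
Mind the look-alikes: they are no part of the job. What is shaped like the clamp_b but black or pink is not meant.

How it is judged:
By the outcome, as a careful person would: the job done as asked, in the order asked, and still so for the second after the job is handed in, with the robot touching nothing.
It also fails if it takes over 64 s, if anything falls off the work surface, if the arm or the gripper's body presses on something with over 40 N, if the wrist force passes 120 N, or if a joint passes its speed limit or range.

## Working session

There is one attempt and no reset: what is moved stays moved. The work goes in short steps, Python scripts to look and compute and a tool call to move; the robot and the scene stay as the last step left them, time stands still between calls to the robot, and variables do not carry over. Pictures are saved under pics/ and viewed, at most 10 in all, crops included, and the job is handed in when it is done.

Besides the shell and the picture viewer there is one more tool, called after "Call:" as name(argument=value, ...) on one line, values as JSON. carry_out: Moves the arm, as the interface text tells. Its arguments: {"type":"object","properties":{"deltas":{"type":"array"}},"required":["deltas"]}

```bash
mkdir -p pics; ls
cat > h.py <<'E'
import numpy as np, cv2
from plant import ctrl
from scipy.spatial.transform import Rotation as Ro
def shots(): return {n:ctrl.snapshot(n) for n in("scene","top")}
def save(p,name): cv2.imwrite("pics/"+name,p["color"][:,:,::-1])
def proj(p,X):
    c=p["R"]@np.asarray(X,float)+np.asarray(p["t"]).ravel(); u=p["camera_matrix"]@c; return u[:2]/u[2]
def ray(p,uv):
    d=p["R"].T@np.linalg.solve(p["camera_matrix"],[uv[0],uv[1],1.]); o=-p["R"].T@np.asarray(p["t"]).ravel(); return o,d/np.linalg.norm(d)
def onz(p,uv,z):
    o,d=ray(p,uv); return o+d*(z-o[2])/d[2]
def tri(rs):
    A=sum(np.eye(3)-np.outer(d,d) for o,d in rs); b=sum((np.eye(3)-np.outer(d,d))@o for o,d in rs)
    return np.linalg.solve(A,b)
E
python3 - <<'E'
from h import *
S=shots(); o=ctrl.get_obs(); print({k:np.round(v,3) for k,v in o.items()})
for n,p in S.items():
    save(p,n+"0.png"); print(n,np.round(-p["R"].T@np.asarray(p["t"]).ravel(),3),np.round(p["camera_matrix"][0,0]))
    for k in ["rack","rack_lamp","clamp_a","clamp_a_grip","drawer_floor","drawer_open","hammer","socket","jar","level","wrench"]:
        print(n,k,[(np.round(d["centre"],1).tolist(),round(d["p"],2)) for d in ctrl.spot_point(p,k)])
E
```

```text
pics
{'clock': np.float64(0.1), 'joint_pos': array([ 8.7555e+01,  2.0589e+01,  6.3900e-01, -1.8000e-02, -7.0135e+01,
       -1.6510e+01]), 'qvel': array([ 0.016, -0.116,  0.205,  0.114, -0.022, -0.046]), 'tau': array([-0.0000e+00, -5.8416e+01,  2.9376e+01,  7.0160e+00,  1.0000e-02,
       -0.0000e+00]), 'tool_pos': array([0.219, 0.638, 0.226]), 'orientation': array([ 1.79913e+02, -8.00000e-03, -1.89610e+01]), 'force': array([-0.35 ,  0.135,  0.144]), 'moment': array([ 0.023, -0.002,  0.002]), 'gripper_force': np.float64(0.0), 'opening': np.float64(0.088)}
scene [1.211 0.019 0.913] 445.0
scene rack [([348.2, 317.0], 0.71)]
scene rack_lamp [([350.4, 259.6], 0.77)]
scene clamp_a [([349.2, 304.7], 0.89), ([384.5, 222.2], 0.72), ([301.9, 321.7], 0.67), ([394.1, 292.8], 0.65), ([457.7, 219.8], 0.58)]
scene clamp_a_grip [([296.1, 286.2], 0.67)]
scene drawer_floor [([149.5, 275.2], 0.65)]
scene drawer_open [([150.0, 262.4], 0.97)]
scene hammer [([329.1, 261.0], 0.87), ([266.0, 267.8], 0.74)]
scene socket [([265.7, 265.2], 0.3)]
scene jar [([266.4, 268.7], 0.8)]
scene level [([125.8, 304.9], 0.78)]
scene wrench [([459.0, 278.2], 0.65)]
top [0.339 0.071 1.194] 450.0
top rack [([295.0, 211.0], 0.56), ([290.7, 194.6], 0.36)]
top rack_lamp [([288.9, 195.0], 0.88)]
top clamp_a [([243.3, 327.7], 0.79), ([156.7, 325.8], 0.78), ([297.5, 205.1], 0.76), ([248.0, 219.5], 0.73), ([337.5, 187.1], 0.64)]
top clamp_a_grip [([340.3, 201.9], 0.67), ([190.0, 249.0], 0.55)]
top drawer_floor [([473.2, 204.9], 0.62), ([335.5, 189.1], 0.55)]
top drawer_open [([336.9, 186.0], 0.61), ([474.2, 226.2], 0.59)]
top hammer [([305.1, 276.0], 0.94), ([299.8, 210.9], 0.49), ([296.5, 205.6], 0.19)]
top socket [([226.3, 272.4], 0.56)]
top jar [([368.9, 267.5], 0.65), ([227.5, 274.4], 0.16)]
top level [([480.7, 140.9], 0.69)]
top wrench [([186.5, 250.9], 0.58)]
```

View pics/scene0.png

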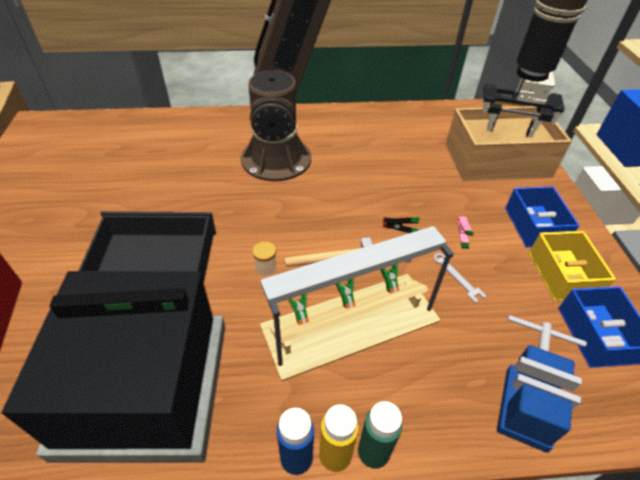

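View pics/top0.png

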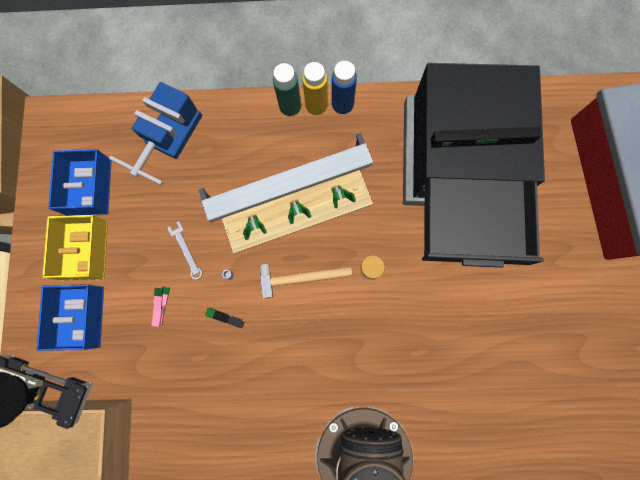

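The scene view shows the rack with three green clamps at about (301,308), (347,292) and (391,277). In the top view they are at (254,226), (299,210) and (343,195), left to right for the robot.

**What could be mistaken for them:** a black look-alike at top (225,318) and scene (401,223), and a pink one at top (160,306) and scene (464,232). Neither is on the rack, so I choose the three green clamps.

Next I fit the rack pose and check it in a crop.

```bash
cat > fit.py <<'E'
from h import *
from scipy.optimize import least_squares
def rk(v,q): c,s=np.cos(v[2]),np.sin(v[2]); return np.array([v[0]+c*q[0]-s*q[1],v[1]+s*q[0]+c*q[1],q[2]])
n35=np.array([-np.sin(np.radians(35)),0,np.cos(np.radians(35))])
E
python3 - <<'E'
from fit import *
S=shots()
obs=[]
for n,p in S.items():
    a=[(d["centre"],d["p"]) for d in ctrl.spot_point(p,"clamp_a")]
    g=[(d["centre"],d["p"]) for d in ctrl.spot_point(p,"clamp_a_grip")]
    m=[np.round(d["centre"]).tolist() for d in ctrl.silhouettes(p,"clamp_a")]
    print(n,np.round([list(x[0])+[x[1]] for x in g],2).tolist(),m)
    obs.append((n,a))
top,sc=S["top"],S["scene"]
T=dict(obs)["top"];C=dict(obs)["scene"]
near=lambda L,q:min((x[0] for x in L),key=lambda c:np.hypot(c[0]-q[0],c[1]-q[1]))
t=[near(T,q) for q in [(248,219),(297,205),(339,187)]]; c=[near(C,q) for q in [(394,293),(349,305),(302,322)]]
for a,b in zip(t,c): print("tri",np.round(tri([ray(top,a),ray(sc,b)]),4))
ys=[.115,0,-.115]
f=lambda v:np.concatenate([proj(p,rk(v,[0,y,.055]))-u for p,L in((top,t),(sc,c)) for y,u in zip(ys,L)])
r=least_squares(f,[.65,.1,.3],loss="soft_l1"); v=r.x; print("rack",np.round(v,4),np.degrees(v[2]),np.round(r.fun,1))
la=[near([(d["centre"],1) for d in ctrl.spot_point(p,"rack_lamp")],q) for p,q in((top,(289,195)),(sc,(350,260)))]
L=tri([ray(top,la[0]),ray(sc,la[1])]); c_,s_=np.cos(v[2]),np.sin(v[2]); d=L-[v[0],v[1],0]
print("lamp",np.round(L,4),"in rack",np.round([c_*d[0]+s_*d[1],-s_*d[0]+c_*d[1],d[2]],4))
lr=np.array([c_*d[0]+s_*d[1],0,d[2]])
np.save("v.npy",v)
for n,p,(x0,y0,x1,y1) in(("top",top,(190,120,390,260)),("scene",sc,(250,220,450,380))):
    k=4; im=cv2.resize(p["color"][y0:y1,x0:x1,::-1],None,fx=k,fy=k,interpolation=cv2.INTER_CUBIC)
    P=lambda q:tuple(int(z) for z in (proj(p,rk(v,q))-[x0,y0])*k+k/2)
    for y in ys:
        o=np.array([0,y,.055]); cv2.line(im,P(o),P(o+.102*n35),(0,0,255),1); cv2.circle(im,P(o+.088*n35),4,(255,0,255),1)
    bx=[(-.075,-.2,0),(-.075,.2,0),(.075,.2,0),(.075,-.2,0)]
    lx=[lr+[0,-.196,0],lr+[0,.196,0],lr+[.05,.196,0],lr+[.05,-.196,0]]
    for Q,col in((bx,(255,0,0)),(lx,(0,255,255)),([q+[0,0,.024] for q in lx],(255,255,0))):
        cv2.polylines(im,[np.array([P(q) for q in Q])],True,col,1)
    cv2.imwrite(f"pics/{n}1.png",im)
E
```

```text
scene [[349.1, 255.9, 0.68], [339.9, 270.0, 0.67], [295.4, 286.1, 0.63], [388.8, 255.1, 0.4]] [[403.0, 221.0], [390.0, 279.0], [347.0, 292.0], [463.0, 231.0], [297.0, 310.0], [348.0, 309.0]]
top [[341.2, 202.4, 0.69]] [[159.0, 304.0], [338.0, 196.0], [479.0, 221.0], [299.0, 210.0], [250.0, 224.0], [224.0, 323.0], [291.0, 199.0]]
tri [0.6034 0.2731 0.0526]
tri [0.645  0.1522 0.0613]
tri [0.6691 0.0505 0.0461]
rack [0.6395 0.1596 0.2981] 17.07918203985399 [ 1.4 -1.1 -3.9  2.6  0.7 -2.5 -0.9  0.3  1.2 -0.6  0.2 -0.5]Traceback (most recent call last):
  File "<stdin>", line 18, in <module>
  File "<stdin>", line 12, in <lambda>
ValueError: min() iterable argument is empty
```

```bash
cat > ov.py <<'E'
from fit import *
def overlay(S,v,lr,tag,k=4,only=("top","scene")):
    for n,(x0,y0,x1,y1) in(("top",(190,120,390,265)),("scene",(250,225,450,375))):
        if n not in only: continue
        p=S[n]; im=cv2.resize(p["color"][y0:y1,x0:x1,::-1],None,fx=k,fy=k,interpolation=cv2.INTER_CUBIC)
        P=lambda q:tuple(int(z) for z in (proj(p,rk(v,q))-[x0,y0]+.5)*k)
        for y in (.115,0,-.115):
            o=np.array([0,y,.055]); cv2.line(im,P(o),P(o+.102*n35),(0,0,255),1)
            for s in(-1,1): cv2.circle(im,P(o+.102*n35+[0,s*.027,0]),4,(255,0,255),1)
        bx=[(-.075,-.2,0),(-.075,.2,0),(.075,.2,0),(.075,-.2,0)]
        lx=[lr+[0,-.196,0],lr+[0,.196,0],lr+[.05,.196,0],lr+[.05,-.196,0]]
        for Q,col in((bx,(255,0,0)),(lx,(0,255,255)),([q+[0,0,.024] for q in lx],(255,255,0))):
            cv2.polylines(im,[np.array([P(q) for q in Q])],True,col,1)
        cv2.imwrite(f"pics/{n}{tag}.png",im)
E
python3 - <<'E'
from ov import *
S=shots(); v=np.load("v.npy") if __import__("os").path.exists("v.npy") else np.array([.6395,.1596,.2981]); np.save("v.npy",v)
L=tri([ray(S["top"],(288.9,195.)),ray(S["scene"],(350.4,259.6))]); c,s=np.cos(v[2]),np.sin(v[2]); d=L-[v[0],v[1],0]
lr=np.array([c*d[0]+s*d[1],-s*d[0]+c*d[1],d[2]]); print(L,lr); lr[1]=0
overlay(S,v,lr,"1")
E
```

```text
[0.61887092 0.15599226 0.20048791] [-0.02077887  0.00261023  0.20048791]
```

View pics/top1.png

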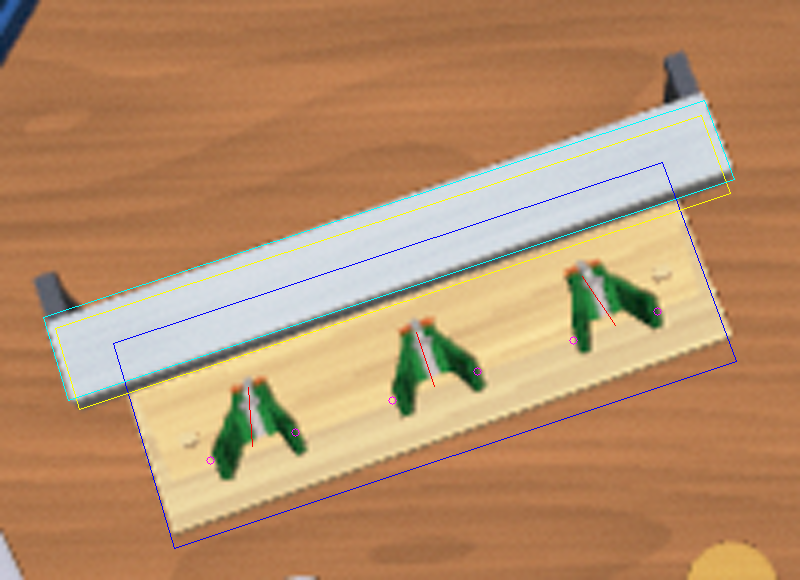

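View pics/scene1.png

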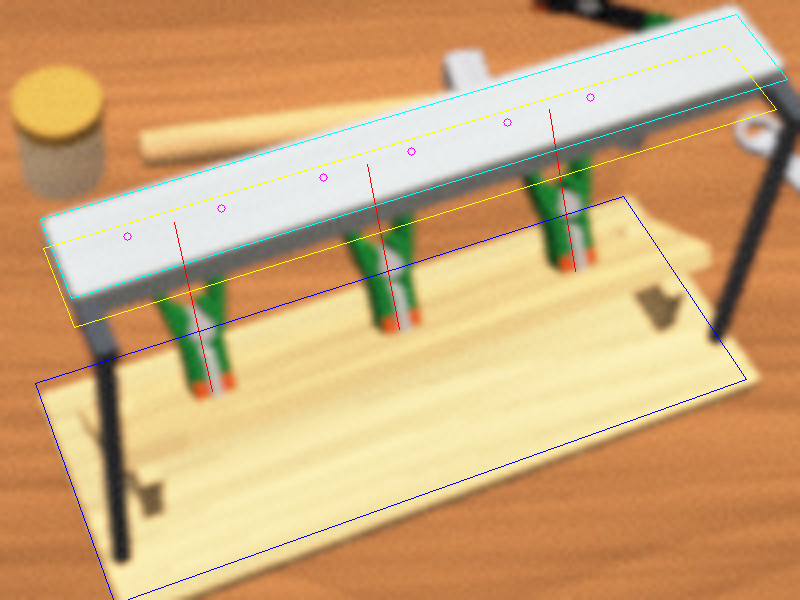

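The crops confirm three green clamps with orange jaw tips on the fins: in the top crop at (250,430), (430,365) and (610,305). The fit is a few mm off, so I'll refit with hand-read lamp corners, jaw tips and handle ends.

```bash
python3 - <<'E'
from ov import *
S=shots(); T,C=S["top"],S["scene"]
ft=lambda q:np.array(q)/4-.5+[190,120]; fs=lambda q:np.array(q)/4-.5+[250,225]
h=.196
lamp=[(T,ft((45,318)),.05,h),(T,ft((703,95)),.05,-h),(T,ft((733,172)),0,-h),(T,ft((67,395)),0,h),
 (C,fs((740,5)),0,h),(C,fs((40,218)),0,-h),(C,fs((70,297)),.05,-h),(C,fs((783,65)),.05,h)]
ys=[.115,0,-.115]
ho=[(226,470),(300,449),(404,411),(480,385),(583,346),(656,320)]
jt=[(214,391),(401,325),(578,266)][::-1]
def f(w):
    v=w[:3]; r=[proj(p,rk(v,[w[3]+x,y,w[4]+.024]))-u for p,u,x,y in lamp]
    for i,y in enumerate(ys):
        o=np.array([0,y,.055])
        r.append(proj(C,rk(v,o+0.010*np.array([np.cos(np.radians(35)),0,np.sin(np.radians(35))])*0.5))-fs(jt[i]))
        m=(ft(ho[2*i])+ft(ho[2*i+1]))/2
        r.append(proj(T,rk(v,o+.100*n35))-m)
    return np.concatenate(r)
r=least_squares(f,[.64,.16,.3,-.02,.2],loss="soft_l1"); w=r.x
print(np.round(w,4),np.degrees(w[2]));print(np.round(r.fun.reshape(-1,2),1).tolist())
np.save("v.npy",w); overlay(S,w[:3],np.array([w[3],0,w[4]]),"2")
v=w[:3]
for y in ys: print(np.round(rk(v,np.array([0,y,.055])+.088*n35),4))
E
python3 - <<'E'
import cv2,numpy as np
a=cv2.imread('pics/top2.png');b=cv2.imread('pics/scene2.png')
cv2.imwrite('pics/both2.png',np.vstack([cv2.resize(a[:,:],(400,290)),cv2.resize(b,(400,300))]))
E
```

```text
[ 0.6336  0.1573  0.3102 -0.0142  0.2061] 17.772325653837864
[[-0.8, 0.1], [0.1, -0.7], [0.4, -0.1], [0.1, 1.5], [-1.2, 0.1], [-0.1, -0.4], [0.6, -0.2], [1.1, 1.0], [-1.2, -0.4], [-1.2, -0.7], [-0.8, -0.2], [-0.7, -1.0], [-0.6, -0.9], [-0.1, -0.3]]
[0.5504 0.2514 0.1271]
[0.5855 0.1419 0.1271]
[0.6206 0.0324 0.1271]
```

View pics/top2.png

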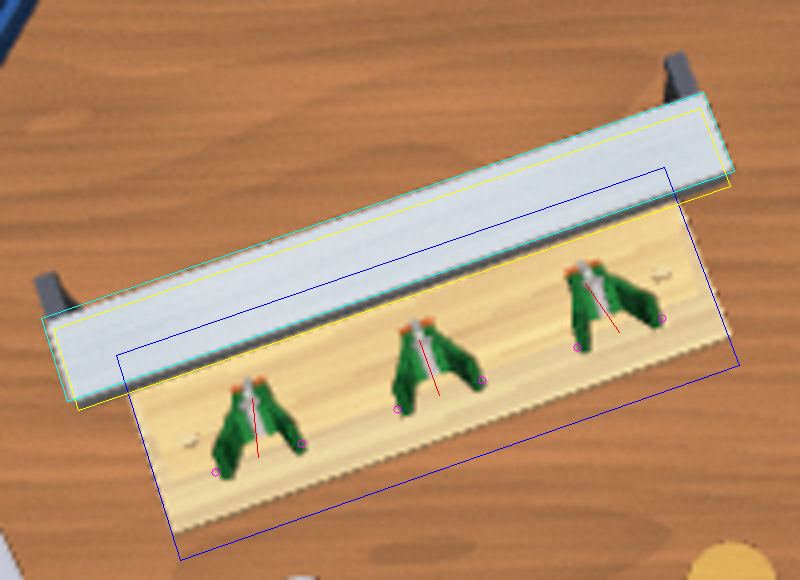

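The overlay now matches within about 1 px. The lamp's front edge sits at rack x = -14 mm and z = 206 mm. With the tool vertical, I'll reach the handles from the front, shifted about 12 mm towards the robot so the gripper body clears the lamp.

```bash
cat > go.py <<'E'
from fit import *
import sys
w=np.load("v.npy"); v=w[:3]
def d(X,yaw,cmd=None):
    o=ctrl.get_obs(); p=np.array(o["tool_pos"]) ; R=Ro.from_euler("xyz",o["orientation"],degrees=True)
    s=R.inv().apply(np.array(X)-p); R2=Ro.from_euler("xyz",[180,0,yaw],degrees=True)
    return np.round(s/.2,4), round((R.inv()*R2).as_rotvec()[2]/2/np.pi,4)
E
python3 - <<'E'
from go import *
yaw=np.degrees(v[2])
for q in [(-.14,.115,.2),(-.0625,.115,.112)]:
    X=rk(v,q); print(np.round(X,4),d(X,yaw))
E
```

```text
[0.4652 0.2241 0.2   ] (array([1.8358, 1.56  , 0.1329]), np.float64(-0.102))
[0.539  0.2477 0.112 ] (array([2.1464, 1.3283, 0.5729]), np.float64(-0.102))
```

Call:
carry_out(deltas=[[[0,0,-0.2,0,1],[0,0,-0.35,0,1],[0.17,0.14,-0.35,-0.02,1],[0.34,0.28,-0.35,-0.04,1],[0.5,0.43,-0.35,-0.06,1]]])

```text
clock: 2.35
tool_pos: [0.2864, 0.5234, 0.2965]
orientation: [-180.0, -0.0, 3.0]
force: [0.8, 0.6, -0.4]
opening: 0.0877
gripper_force: 0.0
```

Run:
```python
from go import *
yaw=np.degrees(v[2]); o=ctrl.get_obs(); print(o["clock"],o["tool_pos"],o["orientation"])
for q in [(-.14,.115,.2),(-.0625,.115,.112)]:
    X=rk(v,q); print(np.round(X,4),d(X,yaw))
```

```text
2.35 [0.28639084 0.52340755 0.2965217 ] [-1.79992740e+02 -2.45834427e-03  2.97768693e+00]
[0.4652 0.2241 0.2   ] (array([0.8149, 1.5413, 0.4824]), np.float64(-0.0411))
[0.539  0.2477 0.112 ] (array([1.1896, 1.4424, 0.9225]), np.float64(-0.0411))
```

Call:
carry_out(deltas=[[[0.12,0.21,0,-0.015,1],[0.24,0.42,0,-0.03,1],[0.36,0.63,0,-0.041,1],[0.48,0.84,0,-0.041,1],[0.58,1.0,0.1,-0.041,1]]])

```text
clock: 2.85
tool_pos: [0.4129, 0.329, 0.2794]
orientation: [-179.8, -0.3, 17.4]
force: [0.2, 1.1, 0.6]
opening: 0.0877
gripper_force: 0.0
```

Run:
```python
from go import *
yaw=np.degrees(v[2]); o=ctrl.get_obs(); print(o["clock"],o["tool_pos"],o["orientation"])
for q in [(-.14,.115,.2),(-.14,.115,.112),(-.0625,.115,.112)]:
    X=rk(v,q); print(np.round(X,4),d(X,yaw))
```

```text
2.85 [0.41286521 0.32895155 0.27937525] [-179.82928568   -0.28571753   17.41556093]
[0.4652 0.2241 0.2   ] (array([0.0906, 0.5799, 0.3956]), np.float64(-0.001))
[0.4652 0.2241 0.112 ] (array([0.0884, 0.5812, 0.8356]), np.float64(-0.001))
[0.539  0.2477 0.112 ] (array([0.4759, 0.5788, 0.8375]), np.float64(-0.001))
```

Call:
carry_out(deltas=[[[0.02,0.15,0.16,-0.001,1],[0.04,0.3,0.35,-0.001,1],[0.06,0.45,0.55,-0.001,1],[0.08,0.56,0.75,-0.001,1],[0.08,0.56,0.8,-0.001,1]]])

```text
clock: 3.35
tool_pos: [0.4582, 0.2241, 0.1126]
orientation: [179.9, 0.4, 17.6]
force: [0.1, 0.4, -0.0]
opening: 0.0873
gripper_force: 0.0
```

Call:
carry_out(deltas=[[[0,0,0,0,1],[0,0,0,0,1]]])

```text
clock: 3.55
tool_pos: [0.4605, 0.2291, 0.1178]
orientation: [-180.0, -0.1, 17.8]
force: [-0.5, 0.6, 0.2]
opening: 0.0874
gripper_force: 0.0
```

Run:
```python
from go import *
yaw=np.degrees(v[2]); o=ctrl.get_obs(); print(o["clock"],o["tool_pos"],o["orientation"])
for q in [(-.0625,.115,.112)]:
    X=rk(v,q); print(np.round(X,4),d(X,yaw))
S=shots()
print([(np.round(x["centre"],1).tolist(),round(x["p"],2)) for x in ctrl.spot_point(S["top"],"clamp_a_grip")])
p=S["top"]; x0,y0,x1,y1=190,140,350,260;im=cv2.resize(p["color"][y0:y1,x0:x1,::-1],None,fx=5,fy=5,interpolation=cv2.INTER_CUBIC)
cv2.imwrite("pics/top3.png",im)
```

```text
3.55 [0.46052621 0.22910973 0.11775503] [-1.79976040e+02 -9.73095711e-02  1.78027192e+01]
[0.539  0.2477 0.112 ] (array([0.4018, 0.0314, 0.0294]), np.float64(0.0001))
[([340.7, 201.6], 0.85)]
```

View pics/top3.png

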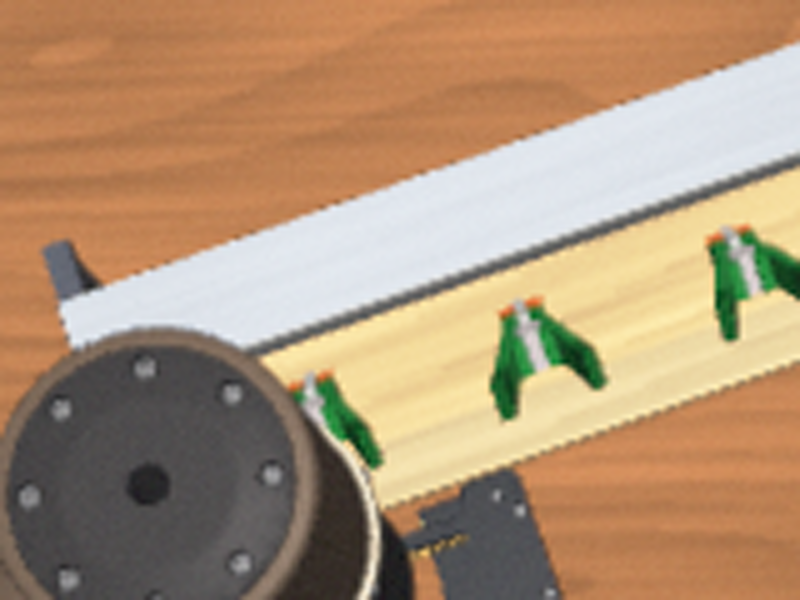

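The top crop shows the gripper in front of the left clamp, with the clamps at (340,420), (545,355) and (740,280) undisturbed. Moving in now.

Call:
carry_out(deltas=[[[0.1,0.03,0.03,0,1],[0.2,0.03,0.03,0,1],[0.3,0.03,0.03,0,1],[0.4,0.03,0.03,0,1],[0.4,0.03,0.03,0,1]]])

```text
clock: 4.2
tool_pos: [0.54, 0.2485, 0.1115]
orientation: [-180.0, -0.1, 17.8]
force: [-1.0, -0.6, 0.2]
opening: 0.0876
gripper_force: 0.0
```

Call:
carry_out(deltas=[[[0,0,0,0,0.5],[0,0,0,0,0.3],[0,0,0,0,0.3]]])

```text
clock: 4.5
tool_pos: [0.5373, 0.2468, 0.111]
orientation: [-180.0, -0.0, 17.8]
force: [-0.1, 0.1, -0.6]
opening: 0.0692
gripper_force: 0.0
```

Run:
```python
from go import *
o=ctrl.get_obs();yaw=np.degrees(v[2]); print(d(rk(v,(-.0625,.115,.112)),yaw),{k:np.round(x,3) for k,x in o.items() if k not in("joint_pos","qvel","tau")})
```

```text
(array([ 0.0096, -0.0016, -0.0048]), np.float64(0.0001)) {'clock': np.float64(4.5), 'tool_pos': array([0.537, 0.247, 0.111]), 'orientation': array([-1.79985e+02, -2.30000e-02,  1.77940e+01]), 'force': array([-0.072,  0.122, -0.567]), 'moment': array([-0.02 , -0.046, -0.041]), 'gripper_force': np.float64(0.0), 'opening': np.float64(0.069)}
```

Call:
carry_out(deltas=[[[0,0,0,0,0.2],[0,0,0,0,0.2],[0,0,0,0,0.1],[0,0,0,0,0.1]]])

```text
clock: 4.9
tool_pos: [0.5372, 0.2464, 0.1109]
orientation: [180.0, 0.1, 17.8]
force: [-4.2, -0.4, 5.7]
opening: 0.0489
gripper_force: 5.5
```

Call:
carry_out(deltas=[[[0,0,0,0,0],[0,0,0,0,0],[0,0,0,0,0]]])

```text
clock: 5.2
tool_pos: [0.5371, 0.2464, 0.111]
orientation: [180.0, 0.1, 17.8]
force: [-5.8, -0.6, 8.1]
opening: 0.0443
gripper_force: 5.9
```

Call:
carry_out(deltas=[[[0,0,0,0,-0.1],[0,0,0,0,-0.1],[0,0,0,0,-0.1]]])

```text
clock: 5.5
tool_pos: [0.537, 0.2464, 0.111]
orientation: [180.0, 0.1, 17.8]
force: [-5.5, -0.6, 7.2]
opening: 0.0397
gripper_force: 6.1
```

Call:
carry_out(deltas=[[[0,0,0,0,-0.18],[0,0,0,0,-0.2],[0,0,0,0,-0.2],[0,0,0,0,-0.2]]])

```text
clock: 5.9
tool_pos: [0.537, 0.2463, 0.1111]
orientation: [180.0, 0.1, 17.8]
force: [-6.1, -2.0, 7.5]
opening: 0.035
gripper_force: 6.5
```

Run:
```python
from h import *
o=ctrl.get_obs(); print(o["opening"],o["gripper_force"],o["force"],o["moment"])
p=ctrl.snapshot("scene"); x0,y0,x1,y1=270,230,430,350
cv2.imwrite("pics/scene4.png",cv2.resize(p["color"][y0:y1,x0:x1,::-1],None,fx=5,fy=5,interpolation=cv2.INTER_CUBIC))
```

```text
0.035031923462402206 6.453175346832722 [-6.14998241 -2.00987908  7.45050664] [-0.42857898  2.0606326   0.03477065]
```

View pics/scene4.png

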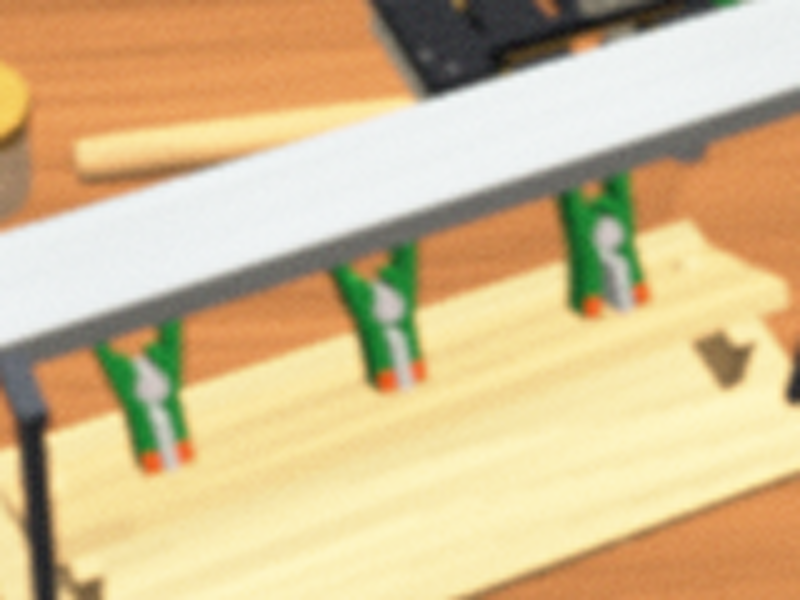

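The scene crop shows the left clamp squeezed about 80%, with its jaws off the fin at (615,305) and about 2 mm to the right of centred. It pushed back with about 6 N, which suggests a weak spring. I'll release it and check the next one.

Call:
carry_out(deltas=[[[0,-0.01,0,0,-0.2],[0,-0.01,0,0,0],[0,-0.01,0,0,0.3],[0,-0.01,0,0,1],[0,-0.01,0,0,1]]])

```text
clock: 6.45
tool_pos: [0.5373, 0.2486, 0.1104]
orientation: [180.0, 0.0, 17.8]
force: [0.4, 1.0, -0.4]
opening: 0.0616
gripper_force: 0.0
```

Call:
carry_out(deltas=[[[0,0,0,0,1],[0,0,0,0,1],[-0.12,0,0,0,1],[-0.24,0,0,0,1],[-0.35,0,0,0,1]]])

```text
clock: 6.95
tool_pos: [0.4697, 0.2268, 0.1103]
orientation: [180.0, 0.0, 17.7]
force: [0.2, 0.3, -0.1]
opening: 0.0871
gripper_force: 0.0
```

Call:
carry_out(deltas=[[[0,0.2,0,0,1],[0,0.4,0,0,1],[0,0.575,0,0,1],[0,0.575,0,0,1],[0,0.575,0,0,1]]])

```text
clock: 7.45
tool_pos: [0.5059, 0.1171, 0.1106]
orientation: [-180.0, -0.0, 17.7]
force: [0.3, -0.6, 0.2]
opening: 0.0878
gripper_force: 0.0
```

Run:
```python
from go import *
yaw=np.degrees(v[2]); print(d(rk(v,(-.0625,.002,.112)),yaw))
p=ctrl.snapshot("scene"); x0,y0,x1,y1=270,230,430,350
cv2.imwrite("pics/scene5.png",cv2.resize(p["color"][y0:y1,x0:x1,::-1],None,fx=5,fy=5,interpolation=cv2.INTER_CUBIC))
```

```text
(array([ 0.3569, -0.007 , -0.0066]), np.float64(-0.0003))
```

View pics/scene5.png

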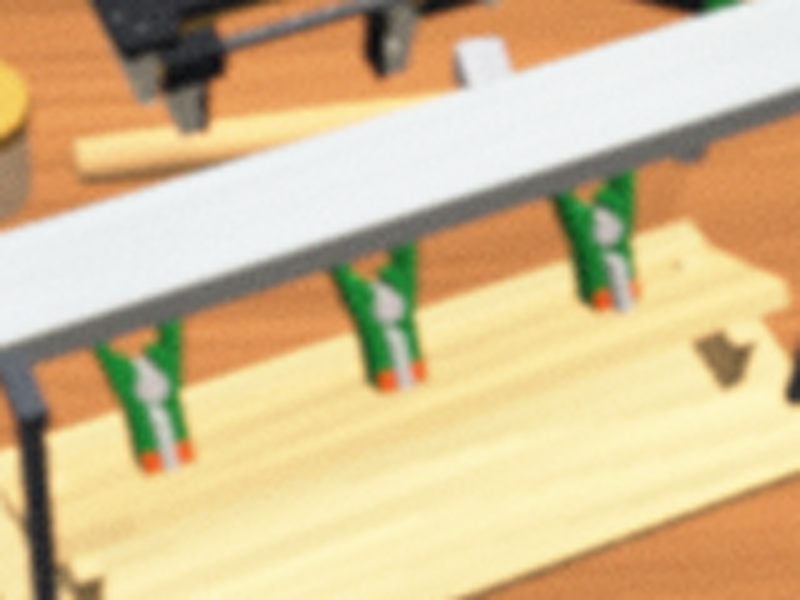

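The left clamp has snapped back onto its fin at (612,300). Now the middle clamp.

Call:
carry_out(deltas=[[[0.1,-0.01,-0.006,0,1],[0.2,-0.01,-0.006,0,1],[0.3,-0.01,-0.006,0,1],[0.357,-0.01,-0.006,0,1],[0.357,-0.01,-0.006,0,0.5]]])

```text
clock: 8.0
tool_pos: [0.5738, 0.1426, 0.1113]
orientation: [180.0, 0.0, 17.8]
force: [-0.6, -0.5, -0.3]
opening: 0.0834
gripper_force: 0.0
```

Call:
carry_out(deltas=[[[0,0,0,0,0.3],[0,0,0,0,0.3],[0,0,0,0,0.1],[0,0,0,0,0.1],[0,0,0,0,0.1]]])

```text
clock: 8.5
tool_pos: [0.5719, 0.1397, 0.1123]
orientation: [179.9, 0.1, 17.7]
force: [-3.7, -7.4, 8.0]
opening: 0.0501
gripper_force: 13.2
```

Call:
carry_out(deltas=[[[0,0,0,0,0],[0,0,0,0,0],[0,0,0,0,0]]])

```text
clock: 8.8
tool_pos: [0.5715, 0.1399, 0.1126]
orientation: [179.9, 0.1, 17.7]
force: [-5.9, -4.2, 9.7]
opening: 0.0441
gripper_force: 14.9
```

Call:
carry_out(deltas=[[[0,0,0,0,-0.1],[0,0,0,0,-0.14],[0,0,0,0,-0.14]]])

```text
clock: 9.1
tool_pos: [0.571, 0.1398, 0.1129]
orientation: [179.9, 0.2, 17.7]
force: [-9.9, -4.6, 13.8]
opening: 0.0381
gripper_force: 17.4
```

The middle clamp pushes back with 17 N, so it is sound. On to the right clamp.

Call:
carry_out(deltas=[[[0,0,0,0,0],[0,0,0,0,0.2],[0,0,0,0,1],[0,0,0,0,1],[0,0,0,0,1]]])

```text
clock: 9.6
tool_pos: [0.573, 0.1416, 0.1117]
orientation: [-180.0, -0.0, 17.8]
force: [0.4, 0.4, -1.0]
opening: 0.0702
gripper_force: 0.0
```

Call:
carry_out(deltas=[[[0,0,0,0,1],[0,0,0,0,1],[-0.12,0,0,0,1],[-0.24,0,0,0,1],[-0.35,0,0,0,1]]])

```text
clock: 10.1
tool_pos: [0.5054, 0.1199, 0.1115]
orientation: [-180.0, 0.0, 17.8]
force: [0.1, -0.0, -0.5]
opening: 0.0876
gripper_force: 0.0
```

Call:
carry_out(deltas=[[[0,0.2,0,0,1],[0,0.4,0,0,1],[0,0.575,0,0,1],[0,0.575,0,0,1],[0,0.575,0,0,1]]])

```text
clock: 10.6
tool_pos: [0.5415, 0.0099, 0.1116]
orientation: [-180.0, 0.0, 17.6]
force: [0.4, 0.6, -1.0]
opening: 0.0876
gripper_force: 0.0
```

Run:
```python
from go import *
yaw=np.degrees(v[2]); print(d(rk(v,(-.0625,-.114,.112)),yaw))
p=ctrl.snapshot("scene"); x0,y0,x1,y1=270,230,430,350
cv2.imwrite("pics/scene6.png",cv2.resize(p["color"][y0:y1,x0:x1,::-1],None,fx=5,fy=5,interpolation=cv2.INTER_CUBIC))
```

```text
(array([ 0.3509,  0.0082, -0.0019]), np.float64(-0.0003))
```

Call:
carry_out(deltas=[[[0.1,0.006,-0.002,0,1],[0.2,0.006,-0.002,0,1],[0.3,0.006,-0.002,0,1],[0.351,0.006,-0.002,0,1],[0.351,0.006,-0.002,0,0.5]]])

```text
clock: 11.15
tool_pos: [0.6092, 0.032, 0.1118]
orientation: [180.0, 0.0, 17.8]
force: [-0.6, -0.1, -0.7]
opening: 0.0838
gripper_force: 0.0
```

Call:
carry_out(deltas=[[[0,0,0,0,0.3],[0,0,0,0,0.3],[0,0,0,0,0.1],[0,0,0,0,0.1],[0,0,0,0,0.1]]])

```text
clock: 11.65
tool_pos: [0.6077, 0.0293, 0.1129]
orientation: [179.9, 0.1, 17.7]
force: [-2.9, -5.6, 6.9]
opening: 0.0497
gripper_force: 13.2
```

Call:
carry_out(deltas=[[[0,0,0,0,0],[0,0,0,0,0],[0,0,0,0,0]]])

```text
clock: 11.95
tool_pos: [0.6072, 0.0292, 0.1132]
orientation: [179.9, 0.1, 17.7]
force: [-6.8, -6.0, 9.2]
opening: 0.044
gripper_force: 15.1
```

Call:
carry_out(deltas=[[[0,0,0,0,-0.1],[0,0,0,0,-0.14],[0,0,0,0,-0.14]]])

```text
clock: 12.25
tool_pos: [0.6067, 0.0292, 0.1133]
orientation: [179.9, 0.2, 17.7]
force: [-8.6, -4.2, 11.9]
opening: 0.0381
gripper_force: 17.2
```

The right clamp also reads 17 N, so it is sound and the left one is the weak clamp. I'll release, retract and go back to it.

Call:
carry_out(deltas=[[[0,0,0,0,0],[0,0,0,0,0.2],[0,0,0,0,1],[0,0,0,0,1],[0,0,0,0,1]]])

```text
clock: 12.75
tool_pos: [0.6087, 0.031, 0.1121]
orientation: [-180.0, -0.0, 17.8]
force: [0.2, -0.1, 0.8]
opening: 0.0704
gripper_force: 0.0
```

Call:
carry_out(deltas=[[[0,0,0,0,1],[0,0,0,0,1],[-0.12,0,0,0,1],[-0.24,0,0,0,1],[-0.35,0,0,0,1]]])

```text
clock: 13.25
tool_pos: [0.541, 0.0093, 0.1119]
orientation: [-180.0, 0.0, 17.8]
force: [-0.1, -0.2, -0.4]
opening: 0.0875
gripper_force: 0.0
```

Call:
carry_out(deltas=[[[0,-0.2,0,0,1],[0,-0.4,0,0,1],[0,-0.6,0,0,1],[0,-0.8,0,0,1],[0,-0.98,0,0,1]]])

```text
clock: 13.75
tool_pos: [0.4815, 0.1979, 0.1124]
orientation: [-180.0, -0.0, 17.8]
force: [0.4, 0.2, 0.5]
opening: 0.0877
gripper_force: 0.0
```

Call:
carry_out(deltas=[[[0,-0.1,0,0,1],[0,-0.17,0,0,1],[0,-0.17,0,0,1]]])

```text
clock: 14.05
tool_pos: [0.4716, 0.2299, 0.1122]
orientation: [-180.0, -0.0, 17.9]
force: [-0.2, -0.1, -0.4]
opening: 0.0878
gripper_force: 0.0
```

Run:
```python
from go import *
yaw=np.degrees(v[2]); print(d(rk(v,(-.0625,.115,.112)),yaw))
S=shots(); p=S["scene"]; x0,y0,x1,y1=270,235,430,350
a=cv2.resize(p["color"][y0:y1,x0:x1,::-1],None,fx=3.5,fy=3.5,interpolation=cv2.INTER_CUBIC)
cv2.imwrite("pics/scene7.png",a)
for n,q in S.items():
  print(n,[(np.round(x["centre"],1).tolist(),round(x["p"],2)) for k in("drawer_open","drawer_floor") for x in ctrl.spot_point(q,k)])
T,C=S["top"],S["scene"]
# floor z=0.147
for n,q in S.items():
  for k in("drawer_open","drawer_floor"):
    for x in ctrl.spot_point(q,k): print(n,k,np.round(onz(q,x["centre"],.147),3))
```

```text
(array([0.3481, 0.0187, 0.0011]), np.float64(0.0003))
scene [([148.9, 261.6], 0.93), ([337.7, 270.8], 0.23), ([148.0, 279.2], 0.9)]
top [([476.2, 224.1], 0.62), ([301.6, 275.7], 0.41), ([472.9, 205.3], 0.91)]
scene drawer_open [ 0.552 -0.285  0.147]
scene drawer_open [0.605 0.131 0.147]
scene drawer_floor [ 0.601 -0.278  0.147]
top drawer_open [ 0.549 -0.277  0.147]
top drawer_open [0.439 0.136 0.147]
top drawer_floor [ 0.595 -0.273  0.147]
```

View pics/scene7.png

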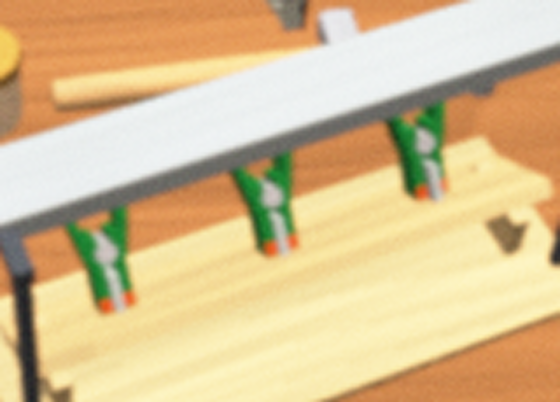

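Both sound clamps are clipped on, at (275,215) and (105,265), and the weak one is at (420,160). Now grasping the weak one fully.

Call:
carry_out(deltas=[[[0.1,0.009,0.02,0,1],[0.2,0.009,0.02,0,1],[0.3,0.009,0.02,0,1],[0.365,0.009,0.02,0,1],[0.365,0.009,0.02,0,0.5]]])

```text
clock: 15.05
tool_pos: [0.5431, 0.2493, 0.1077]
orientation: [180.0, 0.0, 17.7]
force: [-1.1, 0.3, 0.5]
opening: 0.0835
gripper_force: 0.0
```

Call:
carry_out(deltas=[[[0,0,0,0,0.3],[0,0,0,0,0],[0,0,0,0,-0.3],[0,0,0,0,-1],[0,0,0,0,-1]]])

```text
clock: 15.55
tool_pos: [0.5412, 0.2487, 0.1085]
orientation: [180.0, 0.0, 17.8]
force: [-6.0, -1.0, 7.0]
opening: 0.0451
gripper_force: 5.8
```

Call:
carry_out(deltas=[[[0,0,0,0,-1],[0,0,0,0,-1],[0,0,0,0,-1],[0,0,0,0,-1]]])

```text
clock: 15.95
tool_pos: [0.5409, 0.2483, 0.1087]
orientation: [180.0, 0.1, 17.8]
force: [-5.1, -3.2, 7.2]
opening: 0.0292
gripper_force: 29.9
```

Call:
carry_out(deltas=[[[-0.06,0,-0.08,0,-1],[-0.12,0,-0.165,0,-1],[-0.18,0,-0.25,0,-1],[-0.25,0,-0.35,0,-1],[-0.25,0,-0.4,0,-1]]])

```text
clock: 16.45
tool_pos: [0.4936, 0.2339, 0.1901]
orientation: [-179.9, -0.1, 17.8]
force: [0.4, 1.0, -1.2]
opening: 0.029
gripper_force: 29.8
```

Run:
```python
from go import *
o=ctrl.get_obs(); print(o["tool_pos"],o["opening"],o["gripper_force"])
print(d((.556,-.279,.29),0))
S=shots(); im=np.vstack([cv2.resize(S["scene"]["color"][220:340,280:460,::-1],None,fx=3.2,fy=3.2),cv2.resize(S["top"]["color"][170:230,180:360,::-1],None,fx=3.2,fy=3.2)]); cv2.imwrite("pics/lift.png",im)
```

```text
[0.49359157 0.23385344 0.19005021] 0.028973391022494514 29.791406190488487
(array([-0.4856,  2.5364, -0.5037]), np.float64(0.0494))
```

View pics/lift.png

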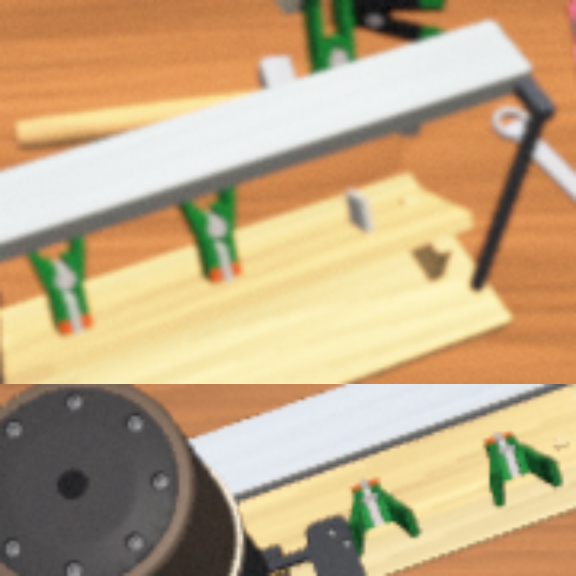

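The crop shows the weak clamp held above the lamp line at (330,40), its fin bare at (358,210), and the two sound clamps in place. Carrying it to the drawer.

Call:
carry_out(deltas=[[[0,0,-0.2,0,-1],[0,0,-0.4,0,-1],[-0.03,0.15,-0.52,0,-1],[-0.07,0.36,-0.52,0,-1],[-0.11,0.58,-0.52,0,-1]]])

```text
clock: 17.05
tool_pos: [0.5093, 0.1163, 0.2918]
orientation: [-180.0, -0.0, 17.9]
force: [1.2, -0.3, -1.4]
opening: 0.0295
gripper_force: 29.8
```

Call:
carry_out(deltas=[[[-0.04,0.22,0,0,-1],[-0.08,0.44,0,0,-1],[-0.12,0.66,0,0,-1],[-0.16,0.88,0,0,-1],[-0.19,1.0,0,0,-1]]])

```text
clock: 17.55
tool_pos: [0.5339, -0.0882, 0.2907]
orientation: [-180.0, 0.1, 17.7]
force: [0.4, -0.7, -1.2]
opening: 0.0292
gripper_force: 29.8
```

Run:
```python
from go import *
o=ctrl.get_obs(); print(o["tool_pos"],o["orientation"],o["opening"],o["gripper_force"])
print(d((.556,-.279,.29),0),d((.556,-.279,.212),0))
```

```text
[ 0.53389256 -0.0882037   0.29066182] [-1.79990127e+02  1.06145749e-01  1.76585278e+01] 0.02921583384368022 29.791890231426805
(array([-0.184 ,  0.9426,  0.0035]), np.float64(0.0491)) (array([-0.1833,  0.9426,  0.3935]), np.float64(0.0491))
```

Call:
carry_out(deltas=[[[-0.04,0.22,0,0.01,-1],[-0.08,0.44,0,0.02,-1],[-0.12,0.66,0,0.035,-1],[-0.17,0.85,0,0.049,-1],[-0.18,0.9,0,0.049,-1]]])

```text
clock: 18.05
tool_pos: [0.5541, -0.2714, 0.2897]
orientation: [-180.0, 0.2, -0.2]
force: [-0.0, 0.3, -0.7]
opening: 0.0289
gripper_force: 29.8
```

Call:
carry_out(deltas=[[[0,0,0,0,-1],[0,0,0,0,-1]]])

```text
clock: 18.25
tool_pos: [0.5542, -0.2676, 0.291]
orientation: [-180.0, 0.1, 0.1]
force: [-0.6, -0.5, -0.4]
opening: 0.0291
gripper_force: 29.8
```

Run:
```python
from go import *
o=ctrl.get_obs(); print(o["tool_pos"],o["orientation"],o["opening"],o["gripper_force"])
print(d((.556,-.279,.212),0))
S=shots()
for n,q in S.items():
  m=[x for x in ctrl.silhouettes(q,"clamp_a")]
  print(n,[(np.round(x["centre"]).tolist(),round(x["p"],2),int(x["mask"].sum())) for x in m],[np.round(x["centre"]).tolist() for x in ctrl.spot_point(q,"clamp_a")], "exp jaw",np.round(proj(q,np.array(o["tool_pos"])+[.059,0,-.056])))
  # drawer edges
  for k in("drawer_open",):
    for x in ctrl.silhouettes(q,k)[:1]:
      ys,xs=np.nonzero(x["mask"]); print("drawer mask",xs.min(),xs.max(),ys.min(),ys.max())
```

```text
[ 0.55417175 -0.26756486  0.29096924] [-1.79963480e+02  8.50998761e-02  1.33313903e-01] 0.029084727810184036 29.79249976342544
(array([0.0096, 0.0574, 0.3948]), np.float64(0.0004))
scene [([297.0, 309.0], 0.77, 290), ([137.0, 236.0], 0.73, 772), ([347.0, 294.0], 0.7, 311), ([461.0, 232.0], 0.67, 284), ([402.0, 222.0], 0.62, 362), ([268.0, 256.0], 0.61, 621), ([144.0, 236.0], 0.53, 402), ([303.0, 305.0], 0.23, 92)] [[460.0, 219.0], [300.0, 320.0], [348.0, 305.0], [137.0, 257.0], [384.0, 220.0]] exp jaw [141. 257.]
drawer mask 79 215 211 278
top [([158.0, 303.0], 0.97, 447), ([299.0, 210.0], 0.76, 264), ([228.0, 321.0], 0.68, 379), ([340.0, 195.0], 0.56, 318), ([286.0, 198.0], 0.52, 9191)] [[246.0, 325.0], [155.0, 326.0], [336.0, 190.0], [294.0, 204.0]] exp jaw [482. 187.]
drawer mask 503 542 214 264
```

The held clamp's jaws appear at scene (137,257), where expected, over the drawer. Lowering now.

Call:
carry_out(deltas=[[[0.01,0.05,0.12,0,-1],[0.01,0.05,0.24,0,-1],[0.01,0.05,0.32,0,-1],[0.01,0.05,0.35,0,-1],[0.01,0.05,0.35,0,-1]]])

```text
clock: 19.15
tool_pos: [0.5559, -0.2776, 0.2216]
orientation: [-180.0, 0.1, 0.1]
force: [0.4, -0.2, -0.5]
opening: 0.029
gripper_force: 29.8
```

Call:
carry_out(deltas=[[[0,0,0.02,0,-1],[0,0,0.04,0,-1],[0,0,0.04,0,-1]]])

```text
clock: 19.45
tool_pos: [0.5562, -0.2777, 0.2142]
orientation: [-180.0, -0.0, 0.1]
force: [-0.3, 1.0, -0.6]
opening: 0.0288
gripper_force: 29.8
```

Call:
carry_out(deltas=[[[0,0,0.01,0,-1],[0,0,0.02,0,-1],[0,0,0.02,0,-1]]])

```text
clock: 19.75
tool_pos: [0.5561, -0.2777, 0.2099]
orientation: [-180.0, 0.0, 0.1]
force: [-0.7, 0.6, -0.4]
opening: 0.029
gripper_force: 29.8
```

Call:
carry_out(deltas=[[[0,0,0.01,0,-1],[0,0,0.02,0,-1],[0,0,0.02,0,-1]]])

```text
clock: 20.05
tool_pos: [0.5568, -0.2786, 0.2073]
orientation: [179.9, -0.1, 0.1]
force: [-0.8, -0.6, 4.8]
opening: 0.0292
gripper_force: 29.9
```

Contact with the drawer floor at 4.8 N. Opening gently.

Call:
carry_out(deltas=[[[0,0,-0.005,0,-0.2],[0,0,-0.005,0,0],[0,0,-0.005,0,0.2],[0,0,-0.005,0,0.5],[0,0,-0.005,0,0.6]]])

```text
clock: 20.55
tool_pos: [0.5561, -0.2777, 0.2068]
orientation: [-180.0, 0.0, 0.1]
force: [-0.0, -0.6, 0.0]
opening: 0.0617
gripper_force: 0.0
```

Call:
carry_out(deltas=[[[0,0,0,0,0.6],[0,0,0,0,0.6],[0,0,0,0,0.6],[0,0,0,0,0.6],[0,0,0,0,0.6]]])

```text
clock: 21.05
tool_pos: [0.5562, -0.2778, 0.2072]
orientation: [180.0, -0.0, 0.1]
force: [-0.3, -0.0, 0.5]
opening: 0.07
gripper_force: 0.0
```

Call:
carry_out(deltas=[[[0,0,-0.15,0,0.6],[0,0,-0.35,0,0.6],[0,0,-0.6,0,0.6],[0,0,-0.8,0,0.6],[0,0,-0.8,0,0.6]]])

```text
clock: 21.55
tool_pos: [0.558, -0.279, 0.3744]
orientation: [179.8, -0.6, 0.1]
force: [-0.1, -0.9, -0.1]
opening: 0.0703
gripper_force: 0.0
```

Call:
carry_out(deltas=[[[-0.1,-0.2,0,0,0.6],[-0.2,-0.4,0,0,0.6],[-0.3,-0.6,0,0,0.6],[-0.4,-0.8,0,0,0.6],[-0.5,-0.9,0,0,0.6]]])

```text
clock: 22.05
tool_pos: [0.4547, -0.0961, 0.3672]
orientation: [-180.0, -0.0, 0.2]
force: [-0.0, 0.5, 0.5]
opening: 0.0702
gripper_force: 0.0
```

Run:
```python
from go import *
o=ctrl.get_obs(); print({k:np.round(o[k],3) for k in("clock","tool_pos","opening","force")})
S=shots()
for n,q in S.items():
  print(n,"drawer",[(k,np.round(x["centre"]).tolist(),round(x["p"],2),np.round(onz(q,x["centre"],.147),3).tolist()) for k in("drawer_open","drawer_floor") for x in ctrl.spot_point(q,k)[:1]])
  for x in ctrl.silhouettes(q,"clamp_a"):
    ys,xs=np.nonzero(x["mask"]); print(n,np.round(x["centre"]).tolist(),round(x["p"],2),xs.min(),xs.max(),ys.min(),ys.max(),np.round(onz(q,x["centre"],.157),3))
  hsv=cv2.cvtColor(q["color"],cv2.COLOR_RGB2HSV); g=cv2.inRange(hsv,(50,100,40),(85,255,255))
  nn,_,st,ce=cv2.connectedComponentsWithStats(g)
  print([(st[i].tolist(),np.round(ce[i]).tolist()) for i in range(1,nn) if st[i,4]>40])
  for k in("hammer","socket","jar","level","wrench"): print(k,[np.round(x["centre"]).tolist() for x in ctrl.spot_point(q,k)[:2]])
```

```text
{'clock': np.float64(22.05), 'tool_pos': array([ 0.455, -0.096,  0.367]), 'opening': np.float64(0.07), 'force': array([-0.024,  0.483,  0.475])}
scene drawer [('drawer_open', [152.0, 262.0], 0.92, [0.552, -0.278, 0.147]), ('drawer_floor', [149.0, 275.0], 0.75, [0.59, -0.277, 0.147])]
scene [153.0, 259.0] 0.97 140 168 239 271 [ 0.553 -0.274  0.157]
scene [348.0, 295.0] 0.89 335 355 278 308 [0.678 0.144 0.157]
scene [298.0, 307.0] 0.84 288 308 294 324 [0.701 0.039 0.157]
scene [401.0, 223.0] 0.71 382 418 216 232 [0.476 0.299 0.157]
scene [462.0, 232.0] 0.62 457 472 217 248 [0.514 0.437 0.157]
[([338, 46, 129, 55, 5526], [395.0, 73.0]), ([284, 49, 7, 23, 116], [287.0, 60.0]), ([140, 238, 28, 33, 387], [152.0, 254.0]), ([347, 279, 6, 21, 62], [350.0, 286.0]), ([337, 283, 11, 21, 87], [343.0, 293.0]), ([300, 294, 7, 23, 71], [304.0, 303.0]), ([289, 299, 12, 21, 81], [295.0, 309.0]), ([104, 303, 29, 7, 158], [118.0, 306.0]), ([162, 302, 13, 8, 83], [168.0, 305.0]), ([360, 417, 41, 50, 904], [375.0, 447.0])]
hammer [[330.0, 260.0]]
socket []
jar [[266.0, 268.0]]
level [[125.0, 305.0]]
wrench [[457.0, 278.0]]
top drawer []
top [224.0, 321.0] 0.9 206 244 308 327 [0.339 0.314 0.157]
top [158.0, 305.0] 0.59 152 169 287 325 [0.38  0.468 0.157]
top [472.0, 134.0] 0.47 431 540 127 147 [ 0.769 -0.283  0.157]
top [520.0, 256.0] 0.19 495 543 236 264 [ 0.47  -0.367  0.157]
[([273, 77, 27, 39, 403], [288.0, 97.0]), ([154, 287, 15, 9, 91], [161.0, 291.0]), ([205, 308, 11, 10, 67], [210.0, 313.0])]
hammer []
socket [[337.0, 190.0], [226.0, 273.0]]
jar []
level [[482.0, 142.0]]
wrench [[190.0, 252.0]]
```

The clamp lies inside the drawer around (0.553, -0.274). The drawer has not moved, the two sound clamps are on their fins, and the robot is clear. Handing in.

```bash
python3 -c "
from plant import ctrl
print(ctrl.close_job())"
```

```text
the job is handed in; nothing more can be done
None
```

The weak clamp was the left one: it pushed back with about 6 N, the other two with about 17 N. It now lies inside the open top drawer, the two sound clamps are still clipped on the rack, and the job is handed in at about 22 s on the robot's clock.

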